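Present the hexagonal jam jar to the label camera

TASK

One jar in the cooling tray is six-sided; lift it out, gently because it is thin glass, without gripping over its paper label, and leave the round jars standing where they are. Hold it up to the label camera with the label facing the lens squarely and the right way up (so the jar leans back to match the camera's downward look), centred in view with the label 18 cm in front of the lens. Finish while still holding it there, steady in the air: do not put it down or let go.

Things in the scene. Friction and masses are not known exactly. Their poses are not given: they have to be found in the camera images.
- hex_jar: Six-sided jam jar, brass lid, 0.27 to 0.41 kg. Origin: centre of its underside, z up to the lid, x out through the labelled flat. Hexagon 58 mm across flats, 67 over corners, flats upright from 4 to 68 mm; neck and lid (52 mm wide) to 86 mm. Grip two facing flats beside the label (normals 60/240 or 120/300 deg about z from x), about 52 mm up. The glass bears 60 N per finger; 30 N holds it.
- label: White paper label, 26 mm wide, 38 mm high, on one flat of the six-sided jar. Origin: centre of its outer face, 30 mm from the jar's axis along the jar's x, 36 mm above its underside. Axes parallel to the jar's: x out of the label, z to the lid. At the start it looks within about 80 degrees of +x (away from the robot).
- jar_axis (a point): Point on the six-sided jar's axis, 36 mm above the underside, level with the middle of the label.
- reader_head: Fixed label camera: 60 mm aluminium cube, black lens barrel 36 mm wide, on a steel post at the counter's far side. Origin: centre of the lens front, 275 mm above the counter. It looks along its -x: towards the robot, 25 degrees below level; y level, z its up. Place and yaw vary. The jar is presented rightly when its axes are parallel to these: its lid leans 25 degrees away from the camera.
- focus (a point): Point in the air 180 mm in front of the lens on its optical axis, 199 mm above the counter: where the middle of the label belongs.
- tray: Low wooden cooling tray, fixed, 250 x 250 mm, rim 18 mm high, floor 6 mm thick. Origin: centre of its underside. Four jars stand on its floor two by two, about 115 mm apart; which place holds the six-sided jar changes.
- round_jar0: A round jam jar, 62 mm diameter, 86 mm high, brass lid, paper band all round. Origin at the centre of its underside. To be left alone.
- round_jar1: Another round jar, the same.
- round_jar2: Another round jar, the same.
Mind the look-alikes: they are no part of the job. Leave any purple look-alike of the hex_jar alone.

How it is judged (in metres and radians):
On the way:
1. the six-sided jar is lifted clear of the tray in the fingers (height (world z) of hex_jar above 0.04 m and contact force between hex_jar and tray below 0.1 N and contact force between hex_jar and the fingers above 3 N), for 0.2 s.
At the end, for the whole second after the job is handed in: The jar is held still in the fingers only, over 11 cm above the counter; the middle of its label is within 25 mm of the point 180 mm in front of the lens, the label faces the lens within 10 degrees and is level in its view within 10 degrees, lid up (distance between label and focus below 0.025 m and angle between the x axis of label and the x axis of reader_head, either way round below 0.175 rad and angle between the y axis of label and the y axis of reader_head, either way round below 0.175 rad and x of jar_axis in the frame of focus below 0 m and angle between hex_jar's own z axis and vertical below 0.8 rad and height (world z) of hex_jar above 0.11 m and contact force between hex_jar and the fingers above 3 N and contact force between hex_jar and tray below 0.1 N and contact force between hex_jar and reader_head below 0.1 N and contact force between hex_jar and round_jar0 below 0.1 N and contact force between hex_jar and round_jar1 below 0.1 N and contact force between hex_jar and round_jar2 below 0.1 N and linear speed of hex_jar below 0.02 m/s); the arm keeps its last pose, push and grip.
It fails at once if the six-sided jar is squeezed too hard (more than 140 N over both fingers) (contact force between hex_jar and the fingers above 140 N).
It fails at once if the label is gripped or pressed by the fingers (contact force between label and the fingers above 1 N).
It fails at once if the jar is pressed or knocked hard into the tray (more than 60 N) (contact force between hex_jar and tray above 60 N).
It fails at once if a round jar is tipped or shifted by more than 30 mm (distance of any of round_jar0, round_jar1, round_jar2 from where it was at the start of the episode above 0.03 m or angle between any of round_jar0, round_jar1, round_jar2's own z axis and vertical above 0.3 rad).
It also fails if it takes over 38 s, if anything falls off the work surface, if the arm or the gripper's body presses on something with over 40 N, if the wrist force passes 120 N, or if a joint passes its speed limit or range.

ROBOT

A 6-joint arm with a two-finger parallel gripper is mounted at the origin on the work surface. World frame = base frame: x ahead of the robot, y to its left, z up, the work surface at z = 0. Lengths are in mm, angles in rad, forces in N, time in s.
With the tool pointing down it reaches from about 350 to 775 mm from the base axis. Payload 5.5 kg.
Tool frame: the origin (TCP) lies midway between the tips of the shut fingers; the grasp point (between the pads) lies 19 mm behind it; z points along the fingers, y is the line along which they close (so a half turn about z gives the same grasp; the last joint's range is limited). The gripper opens to 85 mm and grips with 20 to 120 N. Pads are 22 mm wide; open, the fingers measure 114 mm over their backs; the gripper's body (76 mm by 85 mm) begins 54 mm behind the grasp point. The pads swing forward as they close: fully open they stand 13 mm farther back than shut.
Start: joints at [1.153, 0.313, 0.046, 1.304, 0, 1.431], TCP at [157.712, 552.991, 231.323] pointing down, gripper open.
Joint ranges: [-2.76, 2.76], [-0.86, 1.69], [-1.03, 1.26], [-2.2, 2.34], [-1.47, 1.5], [-3.14, 3.14]. Speed limits (rad/s): [2.57, 2.57, 3.14, 3.14, 3.14, 3.14].

INTERFACE

Orientations are given as a rotation vector (axis times angle).
In Python, from station import bot gives the robot as it stands. The module is installed in compiled form; this text tells all that it offers.
- The arm moves only by the tool move_arm, never from a script. Its arguments are lists of equal length, an entry for each row: "jaw": the finger opening in mm, from 0 to 85.4; "dp": the shift along the tool's x, y, z in units of 40 mm (1.0 is 40 mm), a list of three; "rot": the turn, a rotation vector about the tool's x, y, z in units of 6 degrees (1.0 is 6 degrees), a list of three. A call has 1 to 12 rows; each row is the pose to reach, as a shift and turn from the pose commanded when the call began, along the tool's axes at that moment; what a row does not reach only later rows make up. A row lasts 1/12 s, in which the tool goes at most 41.7 mm and 7.16 degrees, less where a joint would pass 70% of its speed; a pose out of reach is approached as far as the arm can. A call with a gripper value outside its range is refused whole. The fingers move at their own pace and stop on an object; "squeeze" is the grip in N (left out, the last holds). Time passes only in rows, so rows that repeat a pose let the fingers close. It gives the time, the measured TCP pose, the force, the opening and the grip force at its end, in the units of the state.
- bot.observe(): the state, without advancing time (a new reading comes with each control period).
- bot.capture(name): name is "scene" or "top" or "wrist"; returns a dict with "pixels" (384x512x3 uint8, red, green, blue), "fovy" (degrees; the focal length in pixels is half the picture's height over the tangent of half this angle, whatever the lens; pixels are square), "cx", "cy" (the principal point, pixels), "xyz" and "orientation" of the camera in the world; the wrist camera has in their place "mount" (4x4, takes a point from camera to tool coordinates, whose origin is the TCP and whose axes are the flange's). Camera axes: x right, y down, z forward; pixel columns grow to the right and rows downward; lengths in mm; the calibration is good to about 2 mm. A picture is of the moment at which its call begins: read the wrist's pose just before it. There is no depth.
- bot.job_done(): hands the job in; it is judged then, once.
The state is a dict: "time_s": time; "joint_pos": joint angles; "dq": joint speeds; "joint_efforts": joint torques, N m; "tcp_pos": TCP position; "ee_rot": TCP orientation; "contact_force": force on the tool from outside, world axes, zero at the start; "wrist_torque": the same for the moment, N m; "opening": finger opening in mm; "grip_force": force on a finger pad.
Only numpy, scipy, OpenCV 4.12 (cv2) and the standard library are available. Lean on these libraries where they do the work, as an engineer would, in place of code of your own. Each camera call takes 0.05 s, during which the arm holds its last target. There are 200 camera calls.

## Working session

There is one attempt and no reset: what is moved stays moved. The work goes in short steps, Python scripts to look and compute and a tool call to move; the robot and the scene stay as the last step left them, time stands still between calls to the robot, and variables do not carry over. Pictures are saved under pics/ and viewed, at most 10 in all, crops included, and the job is handed in when it is done.

Besides the shell and the picture viewer there is one more tool, called after ">>>" in YAML: its name, and indented under it one key for each argument. move_arm: Moves the arm, as the interface text tells. Its arguments: {"type":"object","properties":{"jaw":{"type":"array"},"dp":{"type":"array"},"rot":{"type":"array"},"squeeze":{"type":"number"}},"required":["jaw","dp","rot"]}

```bash
mkdir -p pics; cat > h.py <<'E'
import numpy as np, cv2, pickle
from scipy.spatial.transform import Rotation as R
from station import bot
def rot(o):
    o=np.array(o,float)
    return o if o.shape==(3,3) else (R.from_rotvec(o).as_matrix() if o.size==3 else R.from_quat(o).as_matrix())
def cam(name):
    s=bot.observe(); c=bot.capture(name); f=c["pixels"].shape[0]/2/np.tan(np.radians(c["fovy"])/2)
    if "mount" in c:
        T=np.eye(4);T[:3,:3]=rot(s["ee_rot"]);T[:3,3]=s["tcp_pos"];T=T@np.array(c["mount"])
    else:
        T=np.eye(4);T[:3,:3]=rot(c["orientation"]);T[:3,3]=c["xyz"]
    d=dict(f=f,cx=c["cx"],cy=c["cy"],T=T,px=c["pixels"]);pickle.dump(d,open(name+".pkl","wb"));return d
def load(n): return pickle.load(open(n+".pkl","rb"))
def onz(d,u,v,z):
    r=d["T"][:3,:3]@np.array([(u-d["cx"])/d["f"],(v-d["cy"])/d["f"],1]);o=d["T"][:3,3]
    return o+r*(z-o[2])/r[2]
def proj(d,p):
    q=np.linalg.inv(d["T"])@np.append(p,1);return q[:2]/q[2]*d["f"]+[d["cx"],d["cy"]]
def save(d,fn,crop=None,k=1):
    im=d["px"][:,:,::-1]
    if crop: x0,y0,x1,y1=crop; im=im[y0:y1,x0:x1]
    cv2.imwrite("pics/"+fn,cv2.resize(im,None,fx=k,fy=k,interpolation=cv2.INTER_CUBIC))
E
python3 - <<'E'
from h import *
print(bot.observe())
for n in("scene","top"):
    d=cam(n);print(n,d["f"],d["cx"],d["cy"],d["T"].round(3));
    save(d,n+"1.png",k=1.5)
E
```

```text
{'time_s': 0.0, 'joint_pos': array([1.15339433e+00, 3.13989045e-01, 4.49610166e-02, 1.30360848e+00,
       7.57148738e-06, 1.43121563e+00]), 'dq': array([-0.00091154,  0.00066502, -0.00010564, -0.00216574, -0.00014829,
       -0.00013478]), 'joint_efforts': array([-2.52881064e-04, -4.80626106e+01,  2.98532277e+01,  1.92715251e-02,
       -1.48055597e-04, -1.91742430e-06]), 'tcp_pos': array([157.48235315, 552.46982033, 230.40799762]), 'ee_rot': array([-4.34927351e-01, -3.11082158e+00,  2.77545846e-03]), 'contact_force': array([-0.1928729 , -1.27881472, -0.01185081]), 'wrist_torque': array([ 0.00190819, -0.00185633, -0.03175083]), 'grip_force': 0.0, 'opening': 85.46489327210533}
scene 378.75148267285255 257.56832931767957 191.40512720294495 [[-6.440000e-01  4.070000e-01 -6.480000e-01  1.238809e+03]
 [ 7.650000e-01  3.640000e-01 -5.310000e-01  6.468920e+02]
 [ 2.000000e-02 -8.370000e-01 -5.460000e-01  7.086320e+02]
 [ 0.000000e+00  0.000000e+00  0.000000e+00  1.000000e+00]]
top 416.01691417365305 258.79810598784667 183.07423864247514 [[ 1.300000e-02 -9.980000e-01  6.600000e-02  5.028860e+02]
 [-9.990000e-01 -1.500000e-02 -2.900000e-02  1.096580e+02]
 [ 3.000000e-02 -6.600000e-02 -9.970000e-01  1.181512e+03]
 [ 0.000000e+00  0.000000e+00  0.000000e+00  1.000000e+00]]
```

View pics/top1.png

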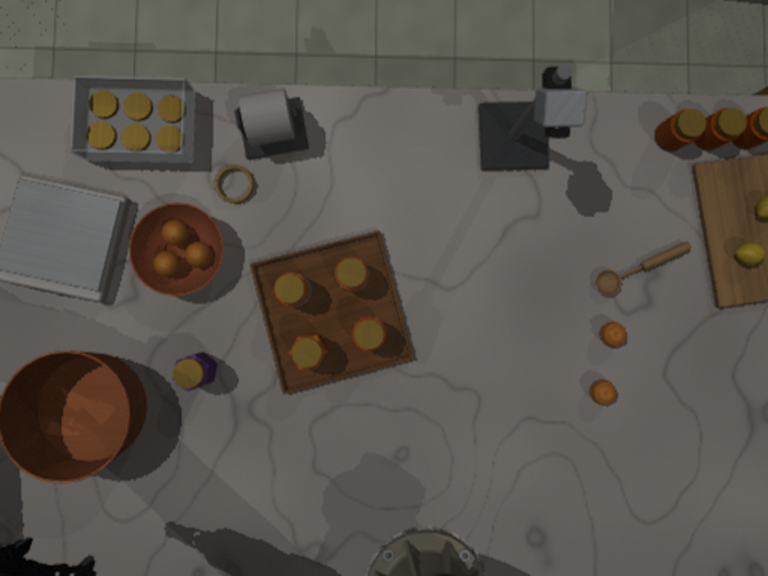

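View pics/scene1.png

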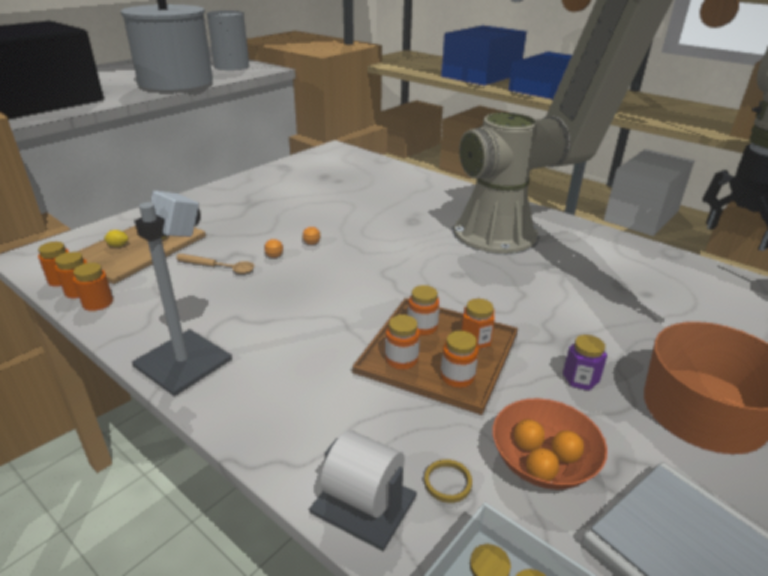

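The six-sided jar is at the lower-left place in the tray, at about (307,352) in the top view, with its label at (485,335) in the scene view. The reader head is at (560,107) top and (178,213) scene. Next I'll enlarge the jar and the head.

```bash
python3 - <<'E'
from h import *
t=load("top");s=load("scene")
def c(d,x0,y0,w,h,k): return cv2.resize(np.ascontiguousarray(d["px"][y0:y0+h,x0:x0+w,::-1]),None,fx=k,fy=k,interpolation=cv2.INTER_CUBIC)
a=np.vstack([np.hstack([c(t,180,215,50,37,8),c(t,340,40,50,37,8)]),np.hstack([c(s,295,195,50,37,8),c(s,90,120,50,37,8)])])
a=cv2.convertScaleAbs(a,alpha=1.4)
cv2.imwrite("pics/crops.png",a)
for u,v in((307,352),(369,334),(291,289),(351,273)):print(onz(t,u/1.5,v/1.5,92).round(1))
for u,v in((252,266),(380,233),(413,358),(287,391)):print(onz(t,u/1.5,v/1.5,18).round(1))
E
```

```text
[439.  216.6  92. ]
[471.3 109.9  92. ]
[547.6 246.7  92. ]
[577.1 142.9  92. ]
[592.4 329.2  18. ]
[658.2  92.1  18. ]
[425.8  27.6  18. ]
[363.  258.9  18. ]
```

View pics/crops.png

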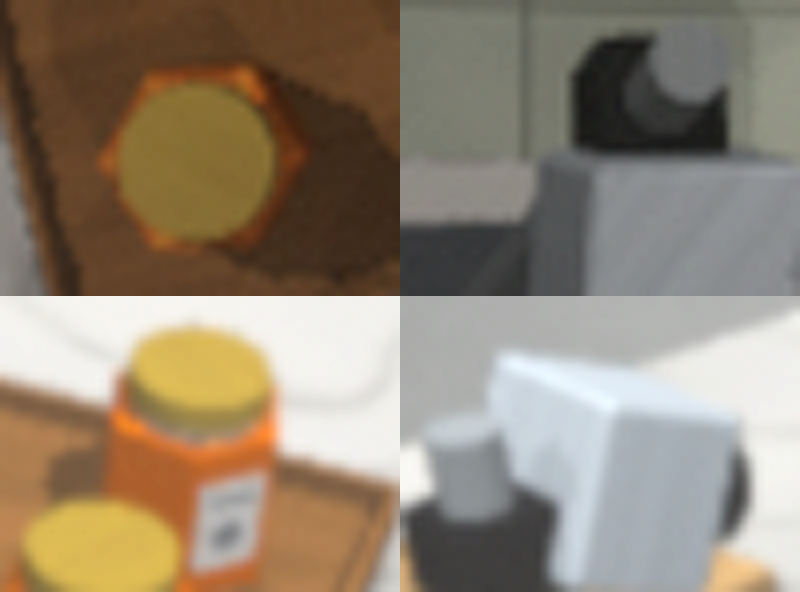

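```bash
cat >> h.py <<'E'
def hexfit(obs,x0):
    # obs: list of (d, jarpoint, uv)
    from scipy.optimize import least_squares
    def P(p,q): return np.append(R.from_euler('z',p[2]).apply([*q[:2],0])[:2]+p[:2],q[2]+6)
    f=lambda p:np.concatenate([proj(d,P(p,q))-uv for d,q,uv in obs])
    r=least_squares(f,x0,loss="soft_l1");return r.x,r.fun.reshape(-1,2).round(1)
E
python3 - <<'E'
from h import *
t=load("top");s=load("scene");o=[]
U=lambda x,y,ox,oy,cx,cy:np.array([(x-cx)/8+ox-.5+.5,(y-cy)/8+oy])
tops=[U(x,y,180,215,0,0) for x,y in((147,75),(248,68),(305,155),(245,245),(150,245),(103,163))]
lab=[U(x,y,295,195,0,296) for x,y in((197,490),(266,472),(192,572),(258,556))]
lq=[(30,-13,55),(30,13,55),(30,-13,17),(30,13,17)]
lid=U(197,163,180,215,0,0)
for y0 in np.radians([-80,-50,-20,10,40,70]):
  # assign hex corners: image order clockwise; world angle via onz
  base=onz(t,*lid,92)[:2]
  o=[(s,q,u) for q,u in zip(lq,lab)]+[(t,(0,0,86),lid)]
  from math import *
  for u in tops:
    w=onz(t,*u,70)[:2]-base; a=atan2(w[1],w[0])-y0; k=round((a-pi/6)/(pi/3)); a=pi/6+k*pi/3
    o.append((t,(33.5*cos(a),33.5*sin(a),68),u))
  p,r=hexfit(o,[*base,y0]);print(p[:2].round(1),np.degrees(p[2]).round(1),np.abs(r).sum().round(1)); 
  if np.abs(r).sum()<40: print(r.tolist())
p1=onz(s,295+228/8,195+226/8,42);print(p1)
# head rough: cube centre 
U2=lambda n,x,y:U(x,y,340,40,400,0) if n else U(x,y,90,120,400,296)
hd=[U2(0,615,410),U2(0,740,420),U2(0,498,355)]
ht=[U2(1,590,160),U2(1,545,155)]
print(onz(t,*U2(1,690,230),310),onz(s,*hd[0],310),onz(s,*hd[1],300),onz(s,*hd[2],320),onz(t,*ht[0],310),onz(t,(690-400)/8+340,(85)/8+40,330))
for u,v in((480,103),(547,103),(549,169),(482,171)):print(onz(t,u/1.5,v/1.5,10).round(1))
E
```

```text
[437.3 220.2] -55.8 100.6
[437.3 220.2] -55.8 100.6
[436.5 219.4] 6.1 63.0
[436.5 219.4] 6.1 63.0
[437.3 218.5] 63.2 10.3
[[-0.2, -0.5], [-0.9, -0.3], [-1.0, -0.2], [-1.5, -0.3], [-0.7, -0.0], [-0.5, -0.2], [-0.4, 0.1], [-0.8, -0.0], [0.7, 0.1], [-0.1, 0.7], [-1.0, 0.1]]
[437.3 218.5] 63.2 10.3
[[-0.2, -0.5], [-0.9, -0.3], [-1.0, -0.2], [-1.5, -0.3], [-0.7, -0.0], [-0.5, -0.2], [-0.4, 0.1], [-0.8, -0.0], [0.7, 0.1], [-0.1, 0.7], [-1.0, 0.1]]
[450.01458435 247.57318569  42.        ]
[ 811.83547592 -166.05871418  310.        ] [ 800.03003726 -165.3480207   310.        ] [ 767.06095843 -150.72708044  300.        ] [ 812.50881235 -206.73719192  320.        ] [ 830.48093407 -138.93700606  310.        ] [ 843.87997424 -159.94942137  330.        ]
[914.6 -97.   10. ]
[ 917.6 -227.1   10. ]
[ 788.4 -230.5   10. ]
[ 781.9 -101.3   10. ]
```

```bash
cat >> h.py <<'E'
def down(yaw): # tool z down, tool y at yaw
    y=np.array([np.cos(yaw),np.sin(yaw),0]);z=np.array([0,0,-1.]);return np.column_stack([np.cross(y,z),y,z])
def delta(p0,R0,p1,R1):
    return (R0.T@(np.array(p1)-p0)/40).round(3),(R.from_matrix(R0.T@R1).as_rotvec(degrees=True)/6).round(3)
def after(p0,R0,dp,rt): # resulting commanded pose
    return p0+R0@np.array(dp)*40, R0@R.from_rotvec(np.array(rt)*6,degrees=True).as_matrix()
E
python3 - <<'E'
from h import *
p0=np.array([157.712,552.991,231.323]);R0=rot(bot.observe()["ee_rot"])
print(np.degrees(np.arctan2(R0[1,1],R0[0,1])))
print(delta(p0,R0,[437,218.5,231],down(np.radians(123.2))))
print(bot.capture("wrist")["mount"])
E
```

```text
74.08345794174159
(array([-9.008, -6.127,  0.016]), array([-0.014, -0.009, -8.186]))
[[-6.02023032e-05 -9.47780897e-01 -3.18922197e-01  8.25393671e+01]
 [ 9.99999879e-01 -2.12765848e-04  4.43534854e-04  4.96064442e-03]
 [-4.88229614e-04 -3.18922132e-01  9.47780795e-01 -1.41961348e+02]
 [ 0.00000000e+00  0.00000000e+00  0.00000000e+00  1.00000000e+00]]
```

>>> move_arm:
  jaw: [85,85,85,85,85,85,85,85,85,85,85,85]
  dp:
    - [-9,-6.12,0]
    - [-9,-6.12,0]
    - [-9,-6.12,0]
    - [-9,-6.12,0]
    - [-9,-6.12,0]
    - [-9,-6.12,0]
    - [-9,-6.12,0]
    - [-9,-6.12,0]
    - [-9,-6.12,0]
    - [-9,-6.12,0]
    - [-9,-6.12,0]
    - [-9,-6.12,0]
  rot:
    - [0,0,-8.2]
    - [0,0,-8.2]
    - [0,0,-8.2]
    - [0,0,-8.2]
    - [0,0,-8.2]
    - [0,0,-8.2]
    - [0,0,-8.2]
    - [0,0,-8.2]
    - [0,0,-8.2]
    - [0,0,-8.2]
    - [0,0,-8.2]
    - [0,0,-8.2]

```text
time_s: 1.15
tcp_pos: [440.4, 214.5, 231.0]
ee_rot: [-0.89, 3.012, -0.003]
contact_force: [1.0, 0.2, 0.1]
opening: 84.7
grip_force: 0.0
```

```bash
python3 - <<'E'
from h import *
s=bot.observe();print(s["time_s"],s["tcp_pos"],s["ee_rot"],s["joint_pos"],s["dq"].round(3))
d=cam("wrist");save(d,"w1.png",k=1.5);print(proj(d,[437.3,218.5,92])*1.5)
E
```

```text
1.15 [440.42466132 214.51199238 231.01616987] [-0.889883    3.01157995 -0.00310952] [ 0.29043466  0.14774563 -0.16806706  1.25370214 -0.00198441 -0.28418939] [-0.075  0.021  0.021  0.03   0.051 -0.061]
[397.18621559 270.94344553]
```

View pics/w1.png

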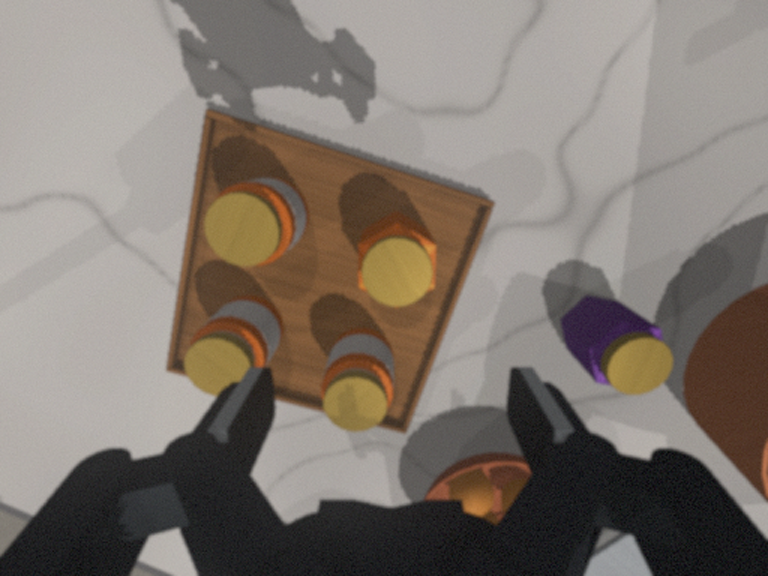

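The jar's lid is at (397,271), exactly where it was predicted, and the flats run parallel to the image columns. The yaw is therefore right. Next, a look at the reader head.

```bash
cat >> h.py <<'E'
def tilted(fy,tilt,yoff): # tool down, tilted so z leans toward heading fy by tilt; tool y at heading fy+yoff before tilt
    ax=[-np.sin(fy),np.cos(fy),0]
    return R.from_rotvec(-np.array(ax)*tilt).as_matrix()@down(fy+yoff)
E
python3 - <<'E'
from h import *
p0=np.array([157.712,552.991,231.323]);R0=R.from_rotvec([-4.34927351e-01, -3.11082158e+00,  2.77545846e-03]).as_matrix()
p,Q=after(p0,R0,[-9,-6.12,0],[0,0,-8.2]);pickle.dump((p,Q),open("cmd.pkl","wb"));print(p,bot.observe()["tcp_pos"],R.from_matrix(Q).as_rotvec())
T=tilted(np.radians(-22),np.radians(50),np.pi/2);print(T.round(2))
print(delta(p,Q,[500,10,310],T))
E
```

```text
[436.76889101 218.84407364 231.67397037] [439.39197243 215.57702227 230.91907684] [ 8.99326419e-01 -3.00886344e+00  2.18757300e-03]
[[-0.6   0.37  0.71]
 [ 0.24  0.93 -0.29]
 [-0.77  0.   -0.64]]
(array([ 1.547, -5.234, -1.951]), array([ 3.997, -7.67 ,  8.611]))
```

```bash
python3 - <<'E'
from h import *
p,Q=pickle.load(open("cmd.pkl","rb"))
T=tilted(np.radians(-22),np.radians(58),np.pi/2)
print(delta(p,Q,[500,10,310],T), R.from_matrix(Q.T@T).magnitude()*57.3)
E
```

```text
(array([ 1.547, -5.234, -1.951]), array([ 4.636, -8.889,  8.398])) 78.47203050997071
```

>>> move_arm:
  jaw: [85,85,85,85,85,85,85,85,85,85,85,85]
  dp:
    - [1.5,-5.2,-2]
    - [1.5,-5.2,-2]
    - [1.5,-5.2,-2]
    - [1.5,-5.2,-2]
    - [1.5,-5.2,-2]
    - [1.5,-5.2,-2]
    - [1.5,-5.2,-2]
    - [1.5,-5.2,-2]
    - [1.5,-5.2,-2]
    - [1.5,-5.2,-2]
    - [1.5,-5.2,-2]
    - [1.5,-5.2,-2]
  rot:
    - [4.6,-8.9,8.4]
    - [4.6,-8.9,8.4]
    - [4.6,-8.9,8.4]
    - [4.6,-8.9,8.4]
    - [4.6,-8.9,8.4]
    - [4.6,-8.9,8.4]
    - [4.6,-8.9,8.4]
    - [4.6,-8.9,8.4]
    - [4.6,-8.9,8.4]
    - [4.6,-8.9,8.4]
    - [4.6,-8.9,8.4]
    - [4.6,-8.9,8.4]

```text
time_s: 2.2
tcp_pos: [496.7, 14.4, 305.1]
ee_rot: [0.406, 2.103, -0.218]
contact_force: [-1.5, 1.1, -0.2]
opening: 85.1
grip_force: 0.0
```

```bash
python3 - <<'E'
from h import *
p,Q=pickle.load(open("cmd.pkl","rb"))
p,Q=after(p,Q,[1.5,-5.2,-2],[4.6,-8.9,8.4]);pickle.dump((p,Q),open("cmd.pkl","wb"))
for i in range(4): bot.capture("wrist")
s=bot.observe();print(s["time_s"],s["tcp_pos"],p,np.degrees((R.from_matrix(Q.T)*R.from_rotvec(s["ee_rot"])).magnitude()),s["joint_pos"],s["dq"].round(3))
d=cam("wrist");d["px"]=d["px"];cv2.imwrite("pics/w2.png",cv2.resize(d["px"][::-1,::-1,::-1],None,fx=1.5,fy=1.5));print(d["f"],d["cx"],d["cy"],proj(d,[790,-160,290]))
E
```

```text
2.4 [501.64639336  12.68566056 312.85536143] [500.8126135   12.16925578 311.97291978] 0.18294400761302643 [ 0.09740214 -0.45375901 -0.95055261  0.11605499 -0.39730821  0.27186477] [-0.018  0.004  0.022 -0.01  -0.008  0.006]
273.27943148358565 260.19128689585386 191.9901435632927 [230.33322398 241.19027218]
```

View pics/w2.png

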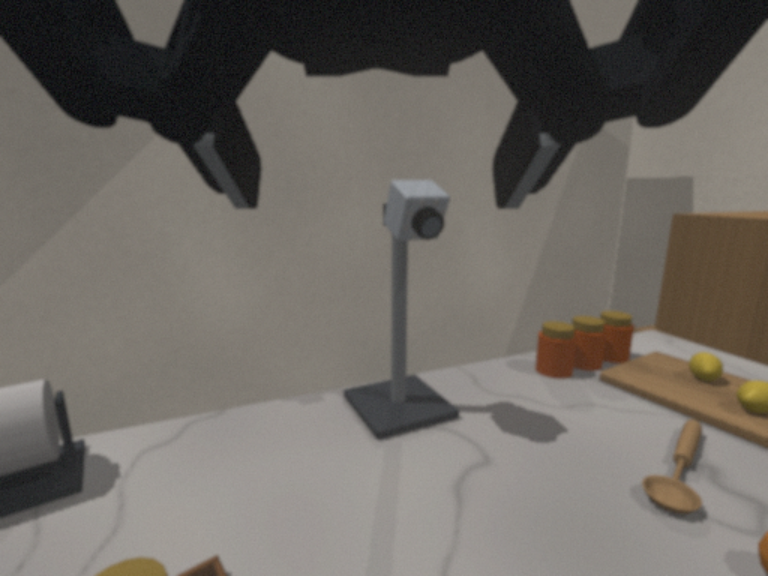

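The head is at about (415,210), with its lens at (428,222), turned toward the right of this view. I'll enlarge it in all three cameras.

```bash
python3 - <<'E'
from h import *
w=load("wrist");t=load("top");s=load("scene")
def c(im,x0,y0,w,h,k): return cv2.resize(np.ascontiguousarray(im[y0:y0+h,x0:x0+w]),None,fx=k,fy=k,interpolation=cv2.INTER_CUBIC)
f=lambda d:d["px"][:,:,::-1]
wf=f(w)[::-1,::-1]
a=np.hstack([c(wf,252,116,50,50,8),np.vstack([c(f(s),88,122,50,40,8)[:,:400],c(f(t),345,40,50,35,8)[:200+80]])[:600][:400+200,:]] [0:1]) if 0 else None
A=c(wf,252,116,50,50,8);B=c(f(s),95,124,50,50,8);C=c(f(t),348,52,50,25,8)
img=np.zeros((600,800,3),np.uint8);img[:400,:400]=A;img[:400,400:]=B;img[400:,:400]=C
cv2.imwrite("pics/c2.png",cv2.convertScaleAbs(img,alpha=1.3))
E
```

```text
(no output)
```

View pics/c2.png

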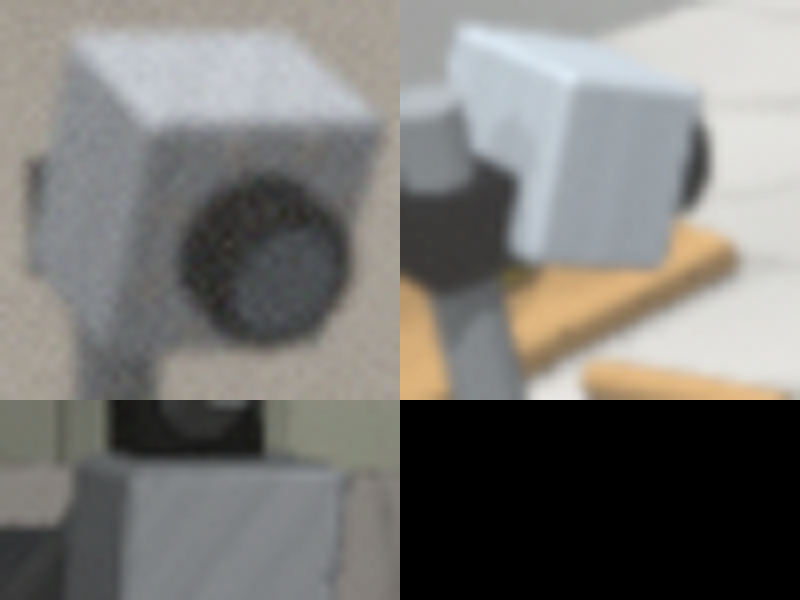

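```bash
python3 - <<'E'
from h import *
from scipy.optimize import least_squares
w=load("wrist");t=load("top");s=load("scene")
W=lambda x,y:np.array([511,383])-(np.array([x/8+252,y/8+116])-.5)+0
S=lambda x,y:np.array([(x-400)/8+95-.5,y/8+124-.5]); T=lambda x,y:np.array([x/8+348-.5,(y-400)/8+52-.5])
B,F=1,0
o=[(w,(B,1,1),W(75,38)),(w,(F,1,1),W(148,128)),(w,(F,-1,1),W(380,125)),(w,(B,-1,1),W(295,38)),(w,(F,1,-1),W(115,345)),(w,None,W(282,276)),
(s,(B,-1,1),S(458,28)),(s,(B,1,1),S(575,85)),(s,(F,1,1),S(698,92)),(s,(B,1,-1),S(545,262)),(s,(F,1,-1),S(668,265)),
(t,(B,1,1),T(128,470)),(t,(B,-1,1),T(342,470))]
def M(psi): return R.from_euler('z',psi).as_matrix()@R.from_euler('y',-25,degrees=True).as_matrix()
def f(p):
    m=M(p[2]);r=[]
    for d,q,uv in o:
        l=np.zeros(3) if q is None else np.array([p[3]+60*q[0],30*q[1],30*q[2]])
        r.append(proj(d,np.array([p[0],p[1],275])+m@l)-uv)
    return np.concatenate(r)
for y in(-30,0,30):
    r=least_squares(f,[790,-160,np.radians(y),25],loss="soft_l1");print(r.x,np.degrees(r.x[2]),r.cost)
print(r.fun.reshape(-1,2).round(1).tolist())
m=M(r.x[2]);fo=np.array([*r.x[:2],275])-180*m[:,0];print("focus",fo,m[:,0])
pickle.dump((m,fo),open("goal.pkl","wb"))
# jar pose at goal: axes=m; grasp at 52mm up
jo=fo-m@[30,0,36]; 
th=np.radians(60)
for sgn,a in(("123",60),("183/3",120)):
    y=m@[np.cos(np.radians(a)),np.sin(np.radians(a)),0];z=-m[:,2];Tg=np.column_stack([np.cross(y,z),y,z])
    print(sgn,"tcp",jo+m@[0,0,33],Tg.round(2).tolist())
p,Q=pickle.load(open("cmd.pkl","rb"))
J=np.array([437.3,218.5])
print("back above",delta(p,Q,[*J,200],down(np.radians(123.2))))
E
```

```text
[ 7.69470051e+02 -1.61204315e+02  6.21896386e-03  1.20587848e+01] 0.3563203818631703 26.270591811669682
[ 7.69470061e+02 -1.61204326e+02  6.21927901e-03  1.20587775e+01] 0.3563384386289198 26.270591811859486
[ 7.69470060e+02 -1.61204335e+02  6.21959803e-03  1.20587813e+01] 0.3563567173141452 26.27059181215463
[[2.2, 2.6], [-1.8, -0.9], [-3.7, -0.8], [0.8, 2.5], [0.7, -4.5], [0.1, -1.1], [-0.7, -1.5], [-1.2, -1.7], [4.8, 0.1], [-2.6, 0.5], [3.3, 1.5], [-0.5, -0.2], [1.0, 0.3]]
focus [ 606.33781339 -162.21896471  198.92871289] [0.90629026 0.00563683 0.42261826]
123 tcp [ 580.41693593 -162.38018422  183.53124167] [[-0.79, 0.45, 0.42], [0.5, 0.87, 0.0], [-0.37, 0.21, -0.91]]
183/3 tcp [ 580.41693593 -162.38018422  183.53124167] [[-0.78, -0.46, 0.42], [-0.5, 0.86, 0.0], [-0.37, -0.21, -0.91]]
back above (array([ 4.187,  4.185, -1.388]), array([-4.607,  8.893, -8.379]))
```

```bash
cat > fit.py <<'E'
from h import *
from scipy.optimize import least_squares
w=load("wrist");t=load("top");s=load("scene")
W=lambda x,y:np.array([511,383])-(np.array([x/8+252,y/8+116])-.5)
S=lambda x,y:np.array([(x-400)/8+95-.5,y/8+124-.5]); T=lambda x,y:np.array([x/8+348-.5,(y-400)/8+52-.5])
B,F=1,0
o=[(w,(B,1,1),W(75,38)),(w,(F,1,1),W(148,128)),(w,(F,-1,1),W(380,125)),(w,(B,-1,1),W(295,38)),(w,(F,1,-1),W(115,345)),(w,None,W(282,276)),
(s,(B,-1,1),S(458,28)),(s,(B,1,1),S(575,85)),(s,(F,1,1),S(698,92)),(s,(B,1,-1),S(545,262)),(s,(F,1,-1),S(668,265)),
(t,(B,1,1),T(128,470)),(t,(B,-1,1),T(342,470))]
def M(psi,pi=25): return R.from_euler('z',psi).as_matrix()@R.from_euler('y',-pi,degrees=True).as_matrix()
def run(free,cams=(0,1,2)):
    names=["x","y","psi","L","z","D","S","pitch"];full=np.array([800,-160,.0,15,275,60,60,25.])
    ix=[names.index(n) for n in free]
    def f(v):
        p=full.copy();p[ix]=v;m=M(p[2],p[7]);r=[]
        for d,q,uv in o:
            l=np.zeros(3) if q is None else np.array([p[3]+p[5]*q[0],p[6]/2*q[1],p[6]/2*q[2]])
            r.append(proj(d,np.array([p[0],p[1],p[4]])+m@l)-uv)
        return np.concatenate(r)
    r=least_squares(f,full[ix],loss="soft_l1",x_scale=[.1 if n=="psi" else 10 for n in free]);print(dict(zip(free,r.x.round(2))),round(r.cost,2));return r
if __name__=="__main__":
    print(run("x y psi L z D S pitch".split()).fun.reshape(-1,2).round(1).tolist())
    print(run("x y psi L D S".split()).fun.reshape(-1,2).round(1).tolist())
    run("x y psi L z".split()); run("x y psi L pitch".split())
E
python3 fit.py
```

```text
{'x': np.float64(772.13), 'y': np.float64(-162.91), 'psi': np.float64(0.02), 'L': np.float64(18.7), 'z': np.float64(276.79), 'D': np.float64(46.54), 'S': np.float64(55.77), 'pitch': np.float64(22.95)} 4.73
[[0.4, -0.0], [-1.1, 0.7], [-0.1, 0.7], [1.3, -0.1], [0.6, -0.9], [-0.0, 0.0], [0.1, 0.4], [-1.1, -0.4], [0.1, 0.1], [-1.3, 0.1], [-0.2, 0.1], [0.3, 1.1], [-0.3, 1.2]]
{'x': np.float64(772.55), 'y': np.float64(-163.6), 'psi': np.float64(0.04), 'L': np.float64(20.17), 'D': np.float64(46.1), 'S': np.float64(55.94)} 5.85
[[0.3, 0.2], [-1.4, 0.2], [-0.0, 0.2], [1.4, 0.2], [1.0, -0.9], [-0.3, -1.0], [0.2, 0.3], [-0.6, -0.6], [0.1, 0.3], [-1.5, -0.1], [-0.8, 0.4], [0.2, 1.6], [-0.3, 1.1]]
{'x': np.float64(771.27), 'y': np.float64(-161.5), 'psi': np.float64(0.01), 'L': np.float64(9.91), 'z': np.float64(276.18)} 25.97
{'x': np.float64(763.69), 'y': np.float64(-159.25), 'psi': np.float64(-0.04), 'L': np.float64(14.97), 'pitch': np.float64(20.68)} 23.68
```

```bash
python3 - <<'E'
from h import *
m=R.from_euler('z',.03).as_matrix()@R.from_euler('y',-25,degrees=True).as_matrix();pickle.dump((m,np.array([772,-163,275])-180*m[:,0]),open("goal.pkl","wb"))
p,Q=pickle.load(open("cmd.pkl","rb"))
print(delta(p,Q,[437.3,218.5,160],down(np.radians(123.2))))
E
```

```text
(array([ 5.034,  4.181, -0.857]), array([-4.607,  8.893, -8.379]))
```

>>> move_arm:
  jaw: [85,85,85,85,85,85,85,85,85,85,85,85]
  dp:
    - [5.03,4.18,-0.86]
    - [5.03,4.18,-0.86]
    - [5.03,4.18,-0.86]
    - [5.03,4.18,-0.86]
    - [5.03,4.18,-0.86]
    - [5.03,4.18,-0.86]
    - [5.03,4.18,-0.86]
    - [5.03,4.18,-0.86]
    - [5.03,4.18,-0.86]
    - [5.03,4.18,-0.86]
    - [5.03,4.18,-0.86]
    - [5.03,4.18,-0.86]
  rot:
    - [-4.61,8.89,-8.38]
    - [-4.61,8.89,-8.38]
    - [-4.61,8.89,-8.38]
    - [-4.61,8.89,-8.38]
    - [-4.61,8.89,-8.38]
    - [-4.61,8.89,-8.38]
    - [-4.61,8.89,-8.38]
    - [-4.61,8.89,-8.38]
    - [-4.61,8.89,-8.38]
    - [-4.61,8.89,-8.38]
    - [-4.61,8.89,-8.38]
    - [-4.61,8.89,-8.38]

```text
time_s: 3.45
tcp_pos: [442.3, 218.3, 160.1]
ee_rot: [0.896, -3.01, -0.005]
contact_force: [1.7, 0.7, 0.5]
opening: 84.9
grip_force: 0.0
```

```bash
python3 - <<'E'
from h import *
p,Q=pickle.load(open("cmd.pkl","rb"))
p,Q=after(p,Q,[5.03,4.18,-.86],[-4.61,8.89,-8.38]);pickle.dump((p,Q),open("cmd.pkl","wb"))
for i in range(5): d=cam("wrist")
s=bot.observe();print(s["time_s"],s["tcp_pos"],p,np.degrees((R.from_matrix(Q.T)*R.from_rotvec(s["ee_rot"])).as_rotvec()),s["joint_pos"],s["dq"].round(3))
d=cam("wrist");save(d,"w3.png",k=1.5);print(proj(d,[437.3,218.5,92])*1.5, delta(p,Q,[437.3,218.5,36],down(np.radians(123.2))))
E
```

```text
3.7 [436.84929513 218.43652451 160.15727844] [437.2846984  218.44868926 160.20454584] [-0.04236252 -0.17077273  0.05561411] [ 0.29809785  0.17939811 -0.30766204  1.08075008  0.00166246 -0.28063418] [ 0.008 -0.016 -0.01   0.004 -0.001 -0.004]
[389.04861488 308.25942045] (array([0.000e+00, 1.000e-03, 3.105e+00]), array([0.   , 0.003, 0.002]))
```

View pics/w3.png

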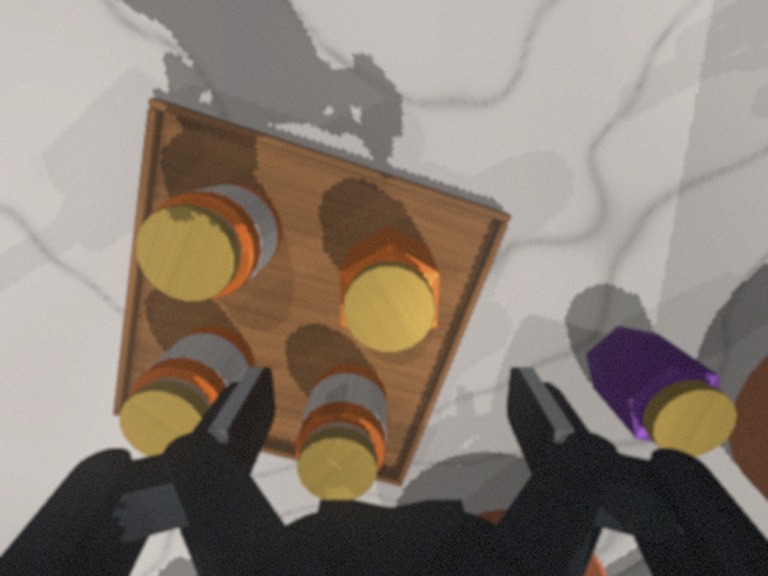

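The lid sits at (389,308) as predicted, and the flats are square to the fingers. I'll descend.

>>> move_arm:
  jaw: [85,85,85,85,85,85,85,85,85]
  dp:
    - [0,0,0.4]
    - [0,0,0.9]
    - [0,0,1.4]
    - [0,0,1.9]
    - [0,0,2.3]
    - [0,0,2.7]
    - [0,0,3.0]
    - [0,0,3.1]
    - [0,0,3.1]
  rot:
    - [0,0,0]
    - [0,0,0]
    - [0,0,0]
    - [0,0,0]
    - [0,0,0]
    - [0,0,0]
    - [0,0,0]
    - [0,0,0]
    - [0,0,0]

```text
time_s: 4.5
tcp_pos: [436.0, 218.7, 35.6]
ee_rot: [-0.898, 3.01, 0.002]
contact_force: [-0.3, 0.7, 0.0]
opening: 85.0
grip_force: 0.0
```

>>> move_arm:
  jaw: [74,68,64,61,59,56,54,52,50,50,50,50]
  dp:
    - [0,0,0]
    - [0,0,0]
    - [0,0,0]
    - [0,0,0]
    - [0,0,0]
    - [0,0,0]
    - [0,0,0]
    - [0,0,0]
    - [0,0,0]
    - [0,0,0]
    - [0,0,0]
    - [0,0,0]
  rot:
    - [0,0,0]
    - [0,0,0]
    - [0,0,0]
    - [0,0,0]
    - [0,0,0]
    - [0,0,0]
    - [0,0,0]
    - [0,0,0]
    - [0,0,0]
    - [0,0,0]
    - [0,0,0]
    - [0,0,0]
  squeeze: 32

```text
time_s: 5.5
tcp_pos: [438.4, 218.7, 36.6]
ee_rot: [-0.896, 3.008, 0.001]
contact_force: [-0.2, -2.3, 6.3]
opening: 57.8
grip_force: 35.7
```

>>> move_arm:
  jaw: [50,50,50,50,50,50,50,50,50,50,50,50]
  dp:
    - [0,0,-0.1]
    - [0,0,-0.25]
    - [0,0,-0.5]
    - [0,0,-0.8]
    - [0,0,-1.15]
    - [0,0,-1.5]
    - [0,0,-1.9]
    - [0,0,-2.3]
    - [0,0,-2.7]
    - [0,0,-3.0]
    - [0,0,-3.2]
    - [0,0,-3.25]
  rot:
    - [0,0,0]
    - [0,0,0]
    - [0,0,0]
    - [0,0,0]
    - [0,0,0]
    - [0,0,0]
    - [0,0,0]
    - [0,0,0]
    - [0,0,0]
    - [0,0,0]
    - [0,0,0]
    - [0,0,0]

```text
time_s: 6.5
tcp_pos: [437.9, 218.9, 167.6]
ee_rot: [-0.897, 3.007, 0.003]
contact_force: [0.8, 0.4, -3.7]
opening: 57.5
grip_force: 35.4
```

```bash
python3 - <<'E'
from h import *
p,Q=pickle.load(open("cmd.pkl","rb"))
p,Q=after(p,Q,[0,0,3.1-3.25],[0,0,0]);pickle.dump((p,Q),open("cmd.pkl","wb"))
s=bot.observe();print(s["tcp_pos"],p)
m,fo=pickle.load(open("goal.pkl","rb"))
# grasp height of TCP on jar: z 36.2-6 => ~30
y=m@[.5,np.sqrt(.75),0];z=-m[:,2];Tg=np.column_stack([np.cross(y,z),y,z]);tcp=fo-m@[30,0,36]+m@[0,0,30]
# correct for yaw: jar yaw 63.2 -> tool y = jar yaw+60 exactly
print(fo,tcp);D=delta(p,Q,tcp,Tg);print(D)
for a in (0.33,.67):
    rv=np.array(D[1])*a; print((D[0]*a).round(2),rv.round(2))
print(np.linalg.norm(D[0])*40,np.linalg.norm(D[1])*6)
d=cam("wrist");save(d,"w4.png",k=1.5)
E
```

```text
[437.89498563 218.86212521 167.56391332] [437.28303971 218.44739363 166.20454547]
[ 608.93800376 -167.89332797  198.92871289] [ 584.29557297 -168.63282276  180.81231831]
(array([  2.226, -10.109,  -0.366]), array([ 0.059, -4.368, 10.08 ]))
[ 0.73 -3.34 -0.12] [ 0.02 -1.44  3.33]
[ 1.49 -6.77 -0.25] [ 0.04 -2.93  6.75]
414.30599899108387 65.91521053596051
```

View pics/w4.png

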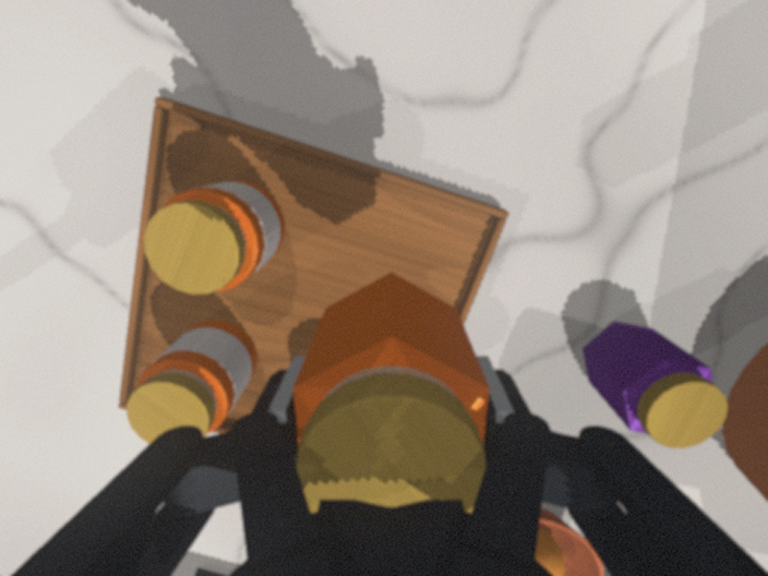

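>>> move_arm:
  jaw: [50,50,50,50,50,50,50,50,50,50,50,50]
  dp:
    - [0.04,-0.2,0]
    - [0.11,-0.5,0]
    - [0.22,-1.0,0]
    - [0.35,-1.6,0]
    - [0.48,-2.2,0]
    - [0.62,-2.8,-0.1]
    - [0.75,-3.4,-0.1]
    - [0.88,-4.0,-0.1]
    - [1.01,-4.6,-0.2]
    - [1.12,-5.1,-0.2]
    - [1.2,-5.4,-0.2]
    - [1.2,-5.5,-0.2]
  rot:
    - [0,-0.1,0.2]
    - [0,-0.2,0.5]
    - [0,-0.43,1.0]
    - [0,-0.7,1.6]
    - [0,-0.95,2.2]
    - [0,-1.2,2.8]
    - [0,-1.47,3.4]
    - [0,-1.73,4.0]
    - [0,-2.0,4.6]
    - [0,-2.2,5.1]
    - [0,-2.34,5.4]
    - [0,-2.4,5.5]

```text
time_s: 7.55
tcp_pos: [516.8, 5.8, 172.2]
ee_rot: [0.007, 2.903, 0.105]
contact_force: [-0.6, 0.6, -3.8]
opening: 57.6
grip_force: 35.8
```

```bash
python3 - <<'E'
from h import *
p,Q=pickle.load(open("cmd.pkl","rb"))
p,Q=after(p,Q,[1.2,-5.5,-.2],[0,-2.4,5.5]);pickle.dump((p,Q),open("cmd.pkl","wb"))
s=bot.observe();print(s["tcp_pos"],p,s["joint_pos"],np.degrees((R.from_matrix(Q.T)*R.from_rotvec(s["ee_rot"])).as_rotvec()))
m,fo=pickle.load(open("goal.pkl","rb"))
y=m@[.5,np.sqrt(.75),0];z=-m[:,2];Tg=np.column_stack([np.cross(y,z),y,z]);tcp=fo-m@[30,0,36]+m@[0,0,30]
print(delta(p,Q,tcp,Tg))
E
```

```text
[516.78985561   5.79711326 172.1622107 ] [517.63385676   8.09502968 174.18133556] [-0.21471101  0.04671878 -0.46165724  0.84473039  0.11945066 -0.19696032] [-0.01872676  0.02482673  0.31324415]
(array([-1.693, -4.411, -0.08 ]), array([ 0.062, -1.986,  4.572]))
```

>>> move_arm:
  jaw: [50,50,50,50,50,50,50,50,50,50,50,50]
  dp:
    - [-0.1,-0.25,0]
    - [-0.24,-0.62,0]
    - [-0.42,-1.1,0]
    - [-0.61,-1.6,0]
    - [-0.81,-2.1,-0.04]
    - [-1.0,-2.6,-0.05]
    - [-1.19,-3.1,-0.06]
    - [-1.36,-3.55,-0.06]
    - [-1.52,-3.95,-0.07]
    - [-1.63,-4.25,-0.08]
    - [-1.68,-4.37,-0.08]
    - [-1.69,-4.41,-0.08]
  rot:
    - [0,-0.11,0.26]
    - [0,-0.28,0.64]
    - [0.01,-0.5,1.14]
    - [0.02,-0.72,1.66]
    - [0.03,-0.95,2.18]
    - [0.03,-1.17,2.7]
    - [0.04,-1.4,3.2]
    - [0.05,-1.6,3.68]
    - [0.05,-1.78,4.1]
    - [0.06,-1.91,4.4]
    - [0.06,-1.97,4.53]
    - [0.06,-1.99,4.57]

```text
time_s: 8.55
tcp_pos: [584.2, -169.0, 179.5]
ee_rot: [0.666, 2.634, 0.168]
contact_force: [-1.4, 0.4, -3.8]
opening: 57.9
grip_force: 35.8
```

```bash
python3 - <<'E'
from h import *
p,Q=pickle.load(open("cmd.pkl","rb"))
p,Q=after(p,Q,[-1.69,-4.41,-.08],[.06,-1.99,4.57]);pickle.dump((p,Q),open("cmd.pkl","wb"))
d=[cam("scene") for i in range(4)][-1]
s=bot.observe();print(s["time_s"],s["tcp_pos"],p,s["joint_pos"],s["dq"].round(3),np.degrees((R.from_matrix(Q.T)*R.from_rotvec(s["ee_rot"])).as_rotvec()),s["grip_force"],s["opening"])
m,fo=pickle.load(open("goal.pkl","rb"))
q=[proj(d,fo+m@[0,a,b]) for a,b in((-13,19),(13,19),(-13,-19),(13,-19))];x,y=[int(v) for v in proj(d,fo)]
print((x,y),((np.array(q)-[x-40,y-30])*10).round(0).tolist())
lens=fo+180*m[:,0];print("lens px",proj(d,lens))
cam("top");save(d,"s5.png",(x-40,y-30,x+40,y+30),10)
E
```

```text
8.75 [ 583.89570416 -167.60896348  179.62265629] [ 584.18887055 -168.60676221  180.80454343] [-0.52500797  0.1005131  -0.44987404  0.6439738   0.22721575  0.01122304] [ 0.004 -0.002  0.002 -0.002 -0.002  0.002] [-0.13178349  0.07199284 -0.0053813 ] 35.81053376197815 57.45716068242565
(180, 148) [[390.0, 231.0], [450.0, 256.0], [360.0, 354.0], [419.0, 380.0]]
lens px [129.58799046 143.69824321]
```

View pics/s5.png

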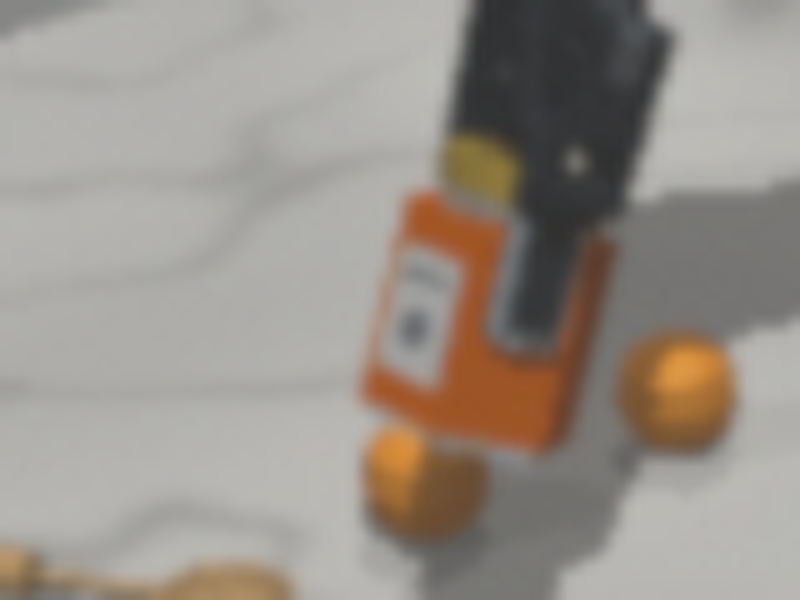

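The label's corners in the picture, from (405,245) to (440,388), are within about 2 camera pixels (about 4 mm) of the prediction and parallel to it. The jar is held still, so I'm handing in.

```bash
python3 -c "
from station import bot
print(bot.job_done())"
```

```text
the job is handed in; nothing more can be done
None
```

I handed the job in with the six-sided jar held steady in front of the label camera; by my last measurement the label was about 4 mm from its target and within a few degrees of square, but the judge returned no result.

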